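# Cap, load and lock the pickle jars in the delivery carrier

## Robot

A 6-joint arm with a two-finger parallel gripper is mounted at the origin on the work surface. World frame = base frame: x ahead of the robot, y to its left, z up, the work surface at z = 0. Lengths are in mm, angles in rad, forces in N, time in s.
With the tool pointing down it reaches from about 325 to 1000 mm from the base axis. Payload 5.1 kg.
Tool frame: the origin (TCP) lies on the centre line of the jaws, within the pads' length; the fingertips stand robot.finger_overhang ahead of it and the grasp point (between the pads) lies 11 mm behind it (robot.finger_overhang is the distance from the TCP to the fingertips, in mm); z points along the fingers, y is the line along which they close (so a half turn about z gives the same grasp; the last joint's range is limited). The gripper opens to 85 mm and grips with 20 to 120 N. Pads are 22 mm wide; open, the fingers measure 114 mm over their backs; the gripper's body (76 mm by 85 mm) begins 54 mm behind the grasp point. The pads swing forward as they close: fully open they stand 13 mm farther back than shut.
Start: joints at [-1.193, 0.124, 1.65, -0, 1.367, -0.083], TCP at [289, -582.206, 239.322] pointing down, gripper open.
Joint ranges: [-2.61, 2.61], [-1.02, 2.33], [0.03, 2.71], [-1.35, 4.49], [0.32, 2.68], [-2.91, 2.91]. Speed limits (rad/s): [2.57, 2.57, 3.14, 3.14, 3.14, 3.14].

## Interface

Orientations are given as a unit quaternion [x, y, z, w].
In Python, from rig import robot gives the robot as it stands.
- The arm moves only by the tool servo_tool, never from a script. Its argument "rows" is text: rows parted by semicolons, each of 7 numbers parted by spaces: the turn, a rotation vector about the tool's x, y, z in degrees, then the shift along the tool's x, y, z in cm, then the finger opening in cm, from 0 to 8.54. In form: rx ry rz x y z fingers; .... A call has 1 to 20 rows; each row shifts and turns the commanded pose from where the row before left it, along the tool's axes as they then stand; what a row does not reach is not made up. A row lasts 1/8 s, in which the tool goes at most 62.5 mm and 10.7 degrees, less where a joint would pass 70% of its speed; a pose out of reach is approached as far as the arm can. A call is refused whole if a number of a shift passes 6.25 or a number of a turn 10.7, either way. A call with a gripper value outside its range is refused whole. The fingers move at their own pace and stop on an object; the grip force is fixed at half the most. Time passes only in rows, so rows that do not move let the fingers close. It gives the time, the measured TCP pose, the force, the opening and the grip force at its end, in the units of the state.
- robot.sense(): the state, without advancing time (a new reading comes with each control period).
- robot.grab_frame(name): name is "side" or "top" or "wrist"; returns a dict with "color" (384x512x3 uint8, red, green, blue), "fovy" (degrees; the focal length in pixels is half the picture's height over the tangent of half this angle, whatever the lens; pixels are square), "cx", "cy" (the principal point, pixels), "rvec" (rotation vector, rad) and "tvec" (3), from world to camera coordinates, as OpenCV has them. Camera axes: x right, y down, z forward; pixel columns grow to the right and rows downward; lengths in mm; the calibration is good to about 2 mm. A picture is of the moment at which its call begins. There is no depth.
- robot.close_job(): hands the job in; it is judged then, once.
The state is a dict: "time": time; "q": joint angles; "joint_vel": joint speeds; "tau": joint torques, N m; "tool_pos": TCP position; "tool_rot": TCP orientation; "ft_force": force on the tool from outside, world axes, zero at the start; "torque": the same for the moment, N m; "finger_gap": opening from 0.0 (shut) to 1.0 (fully open); "finger_force": force on a finger pad.
Only numpy, scipy, OpenCV 4.12 (cv2) and the standard library are available. Lean on these libraries where they do the work, as an engineer would, in place of code of your own. Each camera call takes 0.05 s, during which the arm holds its last target. There are 200 camera calls.

## Task

Get the pickle jars ready for delivery: wind the carrier's handwheel back until its keeper plate is fully open against the rear stops, then stand every jar upright in a pocket of its own in the carrier and push each jar's lid down until it is fully home. Once all jars are in and all lids are home, wind the handwheel the other way until the keeper plate has come over the lids and touches the front stops; leave the tankard, book and plate alone.

Things in the scene. Friction and masses are not known exactly. Their poses are not given: they have to be found in the camera images.
- rack: Fixed plywood jar carrier, 380 mm long. Origin: on the table under the middle of its row of four pockets; x points to its rear (away from the robot), y along the row towards the handwheel, z up. A grey gearbox at x = 20, y = 238 mm (70 x 48 mm, 96 mm high) carries the handwheel.
- pocket_first (a point): Floor centre of the pocket farthest from the wheel (carrier x = 0, y = -115.5 mm, 12 mm above the table). The four pockets are 72 mm square inside, 77 mm apart along the row; walls 5 mm thick, tops 30 mm above the table.
- pocket_last (a point): Floor centre of the pocket nearest the wheel (carrier x = 0, y = 115.5 mm). The others lie at y = -38.5 and 38.5 mm.
- rail_left (a point): Middle of the top of the aluminium rail at the carrier's wheel end (carrier x = 44.5, y = 180 mm, 91 mm above the table); 12 mm thick, 181 mm long along carrier x. Dark stop blocks stand on both its ends, tops 109 mm above the table. An equal rail stands at y = -180 mm.
- keeper (a joint): Slide of the keeper plate, m: 0 = fully open, against the rear stops; 0.100 = fully closed, against the front stops; closing moves it to the carrier's -x. It moves only by the handwheel, 12.74 mm per radian, and stays where it is left. A jar in a pocket with its lid home passes 3 mm under it; a lid standing proud by more than 3 mm blocks it.
- keeper_edge (a point): Middle of the keeper plate's front edge (towards the robot), at half its thickness. Aluminium plate 50 mm deep, 384 mm wide along the carrier, 6 mm thick with a small raised lip, underside 91 mm above the table; open it spans carrier x = 75 to 125 mm, closed -25 to 25 mm, over the jars.
- wheel (a joint): Turn of the handwheel, rad: 0 = keeper fully open, 7.85 (1.25 turns) = keeper fully closed; grows clockwise seen from above. Vertical axis; turns easily (under 2 N at the crank).
- wheel_axis (a point): Point on the handwheel's vertical axis at mid-height of its crank grip. Steel wheel of 128 mm outer diameter, its top at 112 mm above the table.
- crank_mid (a point): Middle of the black upright crank grip on the wheel: a cylinder 18 mm across and 36 mm high (113 to 149 mm above the table), 54 mm from the wheel's axis. It spins freely on its pin, so it can be pinched from above and led round in a circle without turning the hand.
- jar0: Glass jar of pickled onions (may be absent), 60 mm across, straight-sided up to 53 mm, origin at the centre of its underside, z up its axis; 0.2 to 0.36 kg. With its lid home it is 76 mm high, up to 83 mm with the lid proud.
- jar1: Glass jar of pickled onions (may be absent), 60 mm across, straight-sided up to 53 mm, origin at the centre of its underside, z up its axis; 0.2 to 0.36 kg. With its lid home it is 76 mm high, up to 83 mm with the lid proud.
- jar2: Glass jar of pickled onions (may be absent), 60 mm across, straight-sided up to 53 mm, origin at the centre of its underside, z up its axis; 0.2 to 0.36 kg. With its lid home it is 76 mm high, up to 83 mm with the lid proud.
- jar3: Glass jar of pickled onions (may be absent), 60 mm across, straight-sided up to 53 mm, origin at the centre of its underside, z up its axis; 0.2 to 0.36 kg. With its lid home it is 76 mm high, up to 83 mm with the lid proud.
- lid0 (a joint): Push-on lid of jar0, m pushed down: 0 to 0.0015 at the start (standing proud), 0.007 = fully home. It needs about 6 N, and stays where it is pushed.
- lid1 (a joint): Push-on lid of jar1, m pushed down: 0 to 0.0015 at the start (standing proud), 0.007 = fully home. It needs about 6 N, and stays where it is pushed.
- lid2 (a joint): Push-on lid of jar2, m pushed down: 0 to 0.0015 at the start (standing proud), 0.007 = fully home. It needs about 6 N, and stays where it is pushed.
- lid3 (a joint): Push-on lid of jar3, m pushed down: 0 to 0.0015 at the start (standing proud), 0.007 = fully home. It needs about 6 N, and stays where it is pushed.
- lid0_top (a point): Centre of the top of jar0's dark steel lid (58 mm across, 14 mm high); 83 mm above the jar's origin less the lid's travel.
- lid1_top (a point): Centre of the top of jar1's dark steel lid (58 mm across, 14 mm high); 83 mm above the jar's origin less the lid's travel.
- lid2_top (a point): Centre of the top of jar2's dark steel lid (58 mm across, 14 mm high); 83 mm above the jar's origin less the lid's travel.
- lid3_top (a point): Centre of the top of jar3's dark steel lid (58 mm across, 14 mm high); 83 mm above the jar's origin less the lid's travel.
- tankard: Steel tankard, 80 mm across, 110 mm high, handle at its +y; origin under its centre. A bystander.
- book: Grey book lying flat, 126 x 176 mm, 29 mm thick; origin under its centre. A bystander.
- plate: White plate, 140 mm across, 18 mm high; origin under its centre. A bystander.

How it is judged (in metres and radians):
On the way, in this order (a step that is already met when the one before it is completed fails the run):
1. the keeper plate is wound fully open, against the rear stops (value of joint keeper below 0.003 m), for 0.2 s.
2. with the keeper still open, every jar stands upright in a pocket and its lid is pushed home (value of joint keeper below 0.012 m and x of jar0 in the frame of rack between -0.012 and 0.012 m and y of jar0 in the frame of rack between -0.16 and 0.16 m and z of jar0 in the frame of rack between 0.006 and 0.016 m and angle between each of jar0, jar1, jar2, jar3's own z axis and vertical below 0.1 rad and value of joint each of lid0, lid1, lid2, lid3 above 0.0055 m and x of jar1 in the frame of rack between -0.012 and 0.012 m and y of jar1 in the frame of rack between -0.16 and 0.16 m and z of jar1 in the frame of rack between 0.006 and 0.016 m and x of jar2 in the frame of rack between -0.012 and 0.012 m and y of jar2 in the frame of rack between -0.16 and 0.16 m and z of jar2 in the frame of rack between 0.006 and 0.016 m and x of jar3 in the frame of rack between -0.012 and 0.012 m and y of jar3 in the frame of rack between -0.16 and 0.16 m and z of jar3 in the frame of rack between 0.006 and 0.016 m), for 0.2 s.
3. the keeper plate is wound closed over the lids, against the front stops (value of joint keeper above 0.097 m and x of jar0 in the frame of rack between -0.012 and 0.012 m and y of jar0 in the frame of rack between -0.16 and 0.16 m and z of jar0 in the frame of rack between 0.006 and 0.016 m and angle between each of jar0, jar1, jar2, jar3's own z axis and vertical below 0.1 rad and value of joint each of lid0, lid1, lid2, lid3 above 0.0055 m and x of jar1 in the frame of rack between -0.012 and 0.012 m and y of jar1 in the frame of rack between -0.16 and 0.16 m and z of jar1 in the frame of rack between 0.006 and 0.016 m and x of jar2 in the frame of rack between -0.012 and 0.012 m and y of jar2 in the frame of rack between -0.16 and 0.16 m and z of jar2 in the frame of rack between 0.006 and 0.016 m and x of jar3 in the frame of rack between -0.012 and 0.012 m and y of jar3 in the frame of rack between -0.16 and 0.16 m and z of jar3 in the frame of rack between 0.006 and 0.016 m), for 0.2 s.
At the end, for the whole second after the job is handed in: Every jar present stands upright (within 0.1 rad) on a pocket floor of the carrier with its lid pushed at least 5.5 of its 7 mm, all at rest, and the keeper plate is closed to within 3 mm of its front stops (all of step 3 and linear speed of each of jar0, jar1, jar2, jar3 below 0.02 m/s); the robot touches nothing.
It fails at once if the pewter tankard is pushed more than 4 cm from its place (distance of tankard from where it was at the start of the episode above 0.04 m).
It fails at once if the book is pushed more than 4 cm from its place (distance of book from where it was at the start of the episode above 0.04 m).
It fails at once if the plate is pushed more than 4 cm from its place (distance of plate from where it was at the start of the episode above 0.04 m).
Of jar0, jar1, jar2, jar3 only 3 to 4 are there at a start; the rules pass over those that are not, and their reading is None.
At some moment in a run one of jar0, jar1, jar2, jar3 may be knocked a few centimetres aside while the robot is not near it.
It also fails if it takes over 200 s, if anything falls off the work surface, if the arm or the gripper's body presses on something with over 40 N, if the wrist force passes 120 N, or if a joint passes its speed limit or range.

## Working session

There is one attempt and no reset: what is moved stays moved. The work goes in short steps, Python scripts to look and compute and a tool call to move; the robot and the scene stay as the last step left them, time stands still between calls to the robot, and variables do not carry over. Pictures are saved under pics/ and viewed, at most 14 in all, crops included, and the job is handed in when it is done.

Besides the shell and the picture viewer there is one more tool, called as name(argument=value, ...), one argument or row to a line, values as JSON. servo_tool: Moves the arm, as the interface text tells. Its arguments: {"type":"object","properties":{"rows":{"type":"string"}},"required":["rows"]}

```bash
mkdir -p pics; ls; cat > h.py <<'E'
import numpy as np, cv2
from rig import robot
def cam(n):
    f=robot.grab_frame(n); h,w=f["color"].shape[:2]
    fl=h/2/np.tan(np.radians(f["fovy"])/2)
    f["K"]=np.array([[fl,0,f["cx"]],[0,fl,f["cy"]],[0,0,1.]])
    f["R"]=cv2.Rodrigues(np.array(f["rvec"],float))[0]; f["t"]=np.array(f["tvec"],float).ravel()
    return f
def save(f,p): cv2.imwrite("pics/"+p,cv2.cvtColor(f["color"],cv2.COLOR_RGB2BGR))
def ray(f,uv,z):
    d=f["R"].T@np.linalg.inv(f["K"])@np.array([uv[0],uv[1],1.]); c=-f["R"].T@f["t"]
    return c+d*(z-c[2])/d[2]
def proj(f,p):
    q=f["K"]@(f["R"]@np.array(p,float)+f["t"]); return q[:2]/q[2]
E
python3 - <<'E'
from h import *
import pickle
fs=[cam(n) for n in("top","side","wrist")]
for n,f in zip(("top","side","wrist"),fs):
    save(f,n+"0.png"); print(n,-f["R"].T@f["t"],f["R"][2],f["fovy"])
pickle.dump(fs,open("f0.pkl","wb"))
print(robot.finger_overhang); print(robot.sense())
a=np.hstack([cv2.imread("pics/top0.png"),cv2.imread("pics/side0.png")]);
E
```

```text
pics
top [ 479.31251714  -43.57923021 1309.94964009] [ 0.07528143 -0.01122322 -0.99709917] 53.11168335997117
side [166.01440021 725.92110513 635.308778  ] [ 0.37615239 -0.76732889 -0.51934166] 55.355503278361056
wrist [ 363.78012176 -545.34844083  373.53402884] [-0.29181793 -0.14304404 -0.94571703] 69.9367578688401
8.0
{'time': 0.15, 'q': array([-1.19262447e+00,  1.24396570e-01,  1.65141028e+00, -3.14918182e-05,
        1.36748800e+00, -8.26024938e-02]), 'joint_vel': array([ 0.00172366, -0.00241369, -0.00290899, -0.00072927,  0.0008786 ,
       -0.0004451 ]), 'tau': array([ 1.15481093e-03, -4.24226153e+01, -3.66013527e+01, -6.24025256e-05,
        4.69224353e-03,  6.26867006e-06]), 'tool_pos': array([ 288.80468922, -581.78079638,  238.27912688]), 'tool_rot': array([ 9.73576973e-01,  2.28357513e-01, -1.40572880e-04, -8.39551404e-04]), 'ft_force': array([-0.49777463,  0.00117595, -0.12474986]), 'torque': array([ 0.01845624, -0.03777745,  0.01666268]), 'finger_force': 0.0, 'finger_gap': 0.9994848922575531}
```

View pics/top0.png

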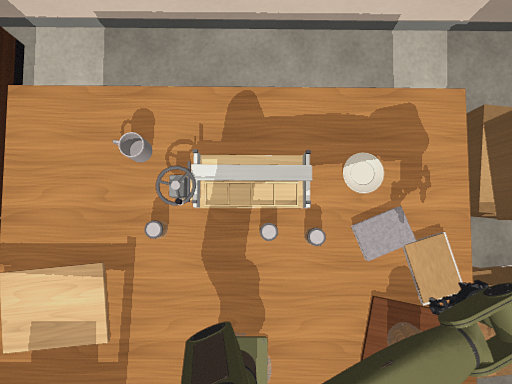

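View pics/side0.png

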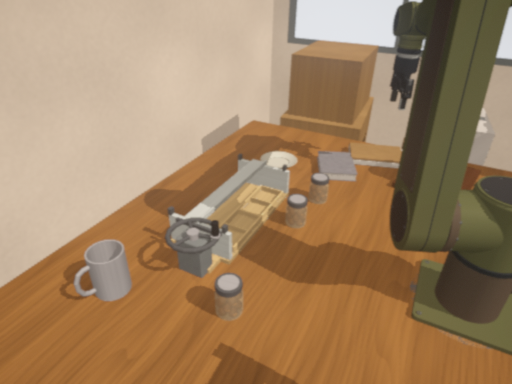

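The top view shows three jars with lids at about (154,229), (269,232) and (316,237). The carrier spans about x 193–310 and y 150–208, with the wheel at (177,185) and a dark crank near (180,201). The side view agrees. Next I'll enlarge the carrier.

```bash
python3 - <<'E'
from h import *
import pickle
fs=pickle.load(open("f0.pkl","rb"));f=fs[0]
c=cv2.cvtColor(f["color"],cv2.COLOR_RGB2BGR)[138:250,140:330]
cv2.imwrite("pics/topc.png",cv2.resize(c,None,fx=4,fy=4,interpolation=cv2.INTER_CUBIC))
for n,uv,z in [("jarA",(154,229),83),("jarB",(269,232),83),("jarC",(316,237),83),("wheel",(177,185),110),("crank",(180,201),149),("railL",(195,180),91),("tank",(132,145),110),("plate",(363,173),18),("book",(383,234),29)]: print(n,ray(f,uv,z).round())
E
```

```text
jarA [458. 258.  83.]
jarB [ 450. -106.   83.]
jarC [ 435. -256.   83.]
wheel [596. 183. 110.]
crank [544. 166. 149.]
railL [614. 130.  91.]
tank [722. 327. 110.]
plate [ 649. -429.   18.]
book [ 443. -489.   29.]
```

View pics/topc.png

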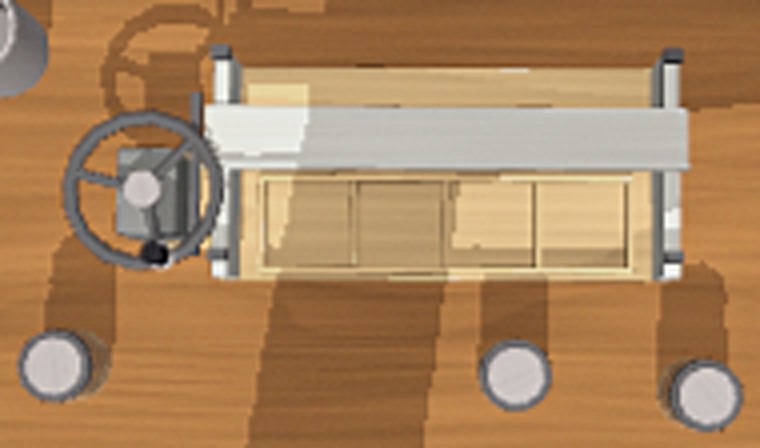

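The crop shows the stop blocks at (222,52), (220,257), (673,55) and (671,258), the keeper between v≈108 and 168, the hub at (142,187) and the crank at (155,252).

```bash
cat >> h.py <<'E'
def rackfit(P,L):  # 2D rigid fit: world = R(th) L + o
    P=np.array(P)[:,:2];L=np.array(L,float);pc=P.mean(0);lc=L.mean(0)
    H=((L-lc)[:,:,None]*(P-pc)[:,None,:]).sum(0); th=np.arctan2(H[0,1]-H[1,0],H[0,0]+H[1,1])
    R=np.array([[np.cos(th),-np.sin(th)],[np.sin(th),np.cos(th)]]); return th,R,pc-R@lc
E
python3 - <<'E'
from h import *
import pickle
fs=pickle.load(open("f0.pkl","rb"));f=fs[0]
px=lambda u,v:(140+(u+.5)/4-.5,138+(v+.5)/4-.5)
P=[ray(f,px(*a),109) for a in[(222,52),(220,257),(673,55),(671,258)]]
for p in P: print(p.round(1))
L=[(130,180),(-41,180),(130,-180),(-41,-180)]
th,R,o=rackfit(P,L); print(th,o); print("res",(np.array(P)[:,:2]-(L@R.T+o)).round(1))
inv=lambda p:(R.T@(p[:2]-o)).round(1)
h=ray(f,px(142,187),118);print("hub",h,inv(h))
c=ray(f,px(155,250),149);print("crank",c,inv(c))
for v in(108,168): print("keeper",inv(ray(f,px(445,v),97)))
for n,a in [("A",(55,366)),("B",(515,375)),("C",(707,396))]: p=ray(f,px(*a),82);print(n,p.round(1),inv(p))
for y in(-115.5,-38.5,38.5,115.5): print("pocket",(R@[0,y]+o).round(1))
print("floor corners",[inv(ray(f,px(*a),30)) for a in[(263,178),(630,268)]])
s=robot.sense();from scipy.spatial.transform import Rotation as Ro
print(Ro.from_quat(s["tool_rot"]).as_matrix().round(3))
E
```

```text
[705.4 128.3 109. ]
[543.5 127.5 109. ]
[ 705.1 -228.2  109. ]
[ 544.1 -225.4  109. ]
-0.000693311343351724 [580.03432956 -49.42937268]
res [[-4.7 -2.2]
 [ 4.3 -3.1]
 [-4.8  1.4]
 [ 5.2  4. ]]
hub [597.24284272 187.53437676 118.        ] [ 17. 237.]
crank [546.43396927 170.82989235 149.        ] [-33.8 220.2]
keeper [83.6  1.6]
keeper [35.5  1.4]
A [457.8 260.7  82. ] [-122.5  310. ]
B [ 451.9 -104.5   82. ] [-128.1  -55.2]
C [ 435.7 -257.5   82. ] [-144.2 -208.1]
pocket [ 580.  -164.9]
pocket [580.  -87.9]
pocket [580.1 -10.9]
pocket [580.1  66.1]
floor corners [array([ 33.8, 153.3]), array([ -40. , -153.7])]
[[ 0.896  0.445 -0.001]
 [ 0.445 -0.896  0.002]
 [ 0.    -0.002 -1.   ]]
```

servo_tool(
  rows="0 0 -10.6 0 0 0 8.5;0 0 -10.6 0 0 0 8.5;0 0 -10.6 0 0 0 8.5;0 0 -10.6 0 0 0 8.5;0 0 -10.6 0 0 0 8.5;0 0 -10.6 0 0 0 8.5;0 0 0 5.8 1.98 0 6;0 0 0 5.8 1.98 0 6;0 0 0 5.8 1.98 0 6;0 0 0 5.8 1.98 0 6;0 0 0 5.8 1.98 0 6;0 0 0 5.8 1.98 0 6;0 0 0 5.8 1.98 0 6;0 0 0 5.8 1.98 0 6;0 0 0 5.8 1.98 0 6;0 0 0 5.8 1.98 0 6;0 0 0 5.8 1.98 0 6;0 0 0 5.8 1.98 0 6;0 0 0 5.8 1.98 0 6;0 0 0 0 0 0 6",
)

```text
time: 2.65
tool_pos: [546.5, 175.2, 238.5]
tool_rot: [0.705, 0.709, -0.0, -0.001]
ft_force: [0.3, -1.5, -0.1]
finger_gap: 0.704
finger_force: 0.0
```

```bash
python3 - <<'E'
from h import *
import pickle
fs={n:cam(n) for n in("top","side","wrist")}
for n in fs: save(fs[n],n+"1.png")
pickle.dump(fs,open("f1.pkl","wb"))
s=robot.sense();from scipy.spatial.transform import Rotation as Ro
print(s["q"],s["tool_pos"],Ro.from_quat(s["tool_rot"]).as_matrix().round(3)); f=fs["wrist"];print(-f["R"].T@f["t"],f["R"][2])
im=np.hstack([cv2.imread("pics/wrist1.png")])
E
```

```text
[ 2.10510659e-01 -4.61163841e-02  1.82610821e+00 -3.96370043e-04
  1.36267013e+00  2.10578979e-01] [546.02939849 171.37745814 238.81926427] [[-0.     1.    -0.001]
 [ 1.     0.    -0.001]
 [-0.001 -0.001 -1.   ]]
[545.69017093 255.55488582 373.94033599] [ 1.02284800e-05 -3.26075637e-01 -9.45343683e-01]
```

View pics/wrist1.png

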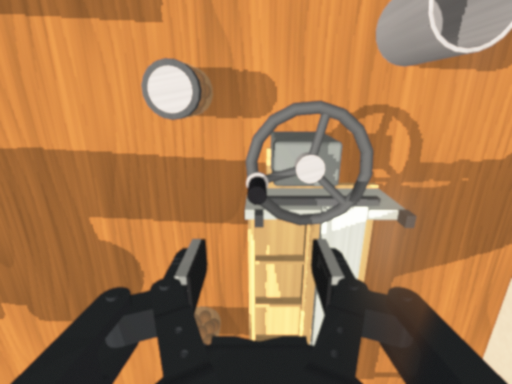

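The wrist view shows the hub at (311,170), the ring spanning u 247–373 and v 101–223, the crank's top at (257,183), a jar lid at (172,89), and stop blocks at (259,218) and (406,217).

```bash
python3 - <<'E'
from h import *
import pickle
fs=pickle.load(open("f1.pkl","rb"));f=fs["wrist"]
o=np.array([580,-49.4])
for n,a,z in [("ring",(310,162),108),("ringL",(247,165),106),("ringR",(373,165),106),("cranktop",(257,184),149),("jarA",(172,89),82),("stopF",(259,218),100),("stopR",(406,217),100)]:
    p=ray(f,a,z); print(n,p.round(1),(p[:2]-o).round(1))
# top-view check: projected crank, wheel from the wrist measurement
t=fs["top"]; print(proj(t,ray(f,(257,184),149)),proj(t,ray(f,(172,89),82)))
im=cv2.imread("pics/top1.png")[138:250,140:330]; hsv=cv2.cvtColor(im,cv2.COLOR_BGR2HSV)
w=cv2.imread("pics/wrist1.png"); g=cv2.cvtColor(w,cv2.COLOR_BGR2GRAY)
m=(g[160:205,235:280]<35).astype(np.uint8); n,l,st,c=cv2.connectedComponentsWithStats(m); print(st,c+[235,160])
m=((g>170)&(cv2.cvtColor(w,cv2.COLOR_BGR2HSV)[:,:,1]<40))[50:125,130:210].astype(np.uint8); n,l,st,c=cv2.connectedComponentsWithStats(m); print(st,c+[130,50])
E
```

```text
ring [596.2 195.1 108. ] [ 16.2 244.5]
ringL [533.9 191.5 106. ] [-46.1 240.9]
ringR [659.7 191.8 106. ] [ 79.7 241.2]
cranktop [544.2 185.1 149. ] [-35.8 234.5]
jarA [459. 263.  82.] [-121.   312.4]
stopF [546.  130.9 100. ] [-34.  180.3]
stopR [706.2 132.5 100. ] [126.2 181.9]
[173.62771116 200.84899115] [152.64352374 228.732256  ]
[[   0    0   45   45 1913]
 [  15   18   15   12  112]] [[256.97490852 181.91636174]
 [257.42857143 183.42857143]]
[[   0    0   80   75 4286]
 [  17   15   46   48 1714]] [[169.52379841  86.27368175]
 [169.44049008  88.81621937]]
```

```bash
python3 - <<'E'
from h import *
import pickle
fs=pickle.load(open("f1.pkl","rb"))
R={}
for n,(x0,x1,y0,y1) in dict(top=(165,190,190,215),side=(200,235,210,245),wrist=(235,280,165,212)).items():
    im=fs[n]["color"][y0:y1,x0:x1].max(2)
    for T in(40,):
        m=(im<T).astype(np.uint8);k,l,st,c=cv2.connectedComponentsWithStats(m)
        i=1+st[1:,4].argmax();c=c[i]+[x0,y0];print(n,T,st[i],c);R[n]=c
for a,b in(("top","side"),("wrist","side"),("top","wrist")):
    P=[fs[k]["K"]@np.c_[fs[k]["R"],fs[k]["t"]] for k in(a,b)]
    X=cv2.triangulatePoints(P[0],P[1],R[a],R[b]).ravel();print(a,b,X[:3]/X[3])
for n in R: print(n,ray(fs[n],R[n],131), ray(fs[n],R[n],140))
print("hub",ray(fs["wrist"],(311,170),118),ray(fs["wrist"],(311,170),112))
s=cv2.imread("pics/side1.png")[140:330,150:350]
t=cv2.imread("pics/top1.png")[168:216,145:205]
cv2.imwrite("pics/c1.png",np.hstack([cv2.resize(s,(400,380),interpolation=2),cv2.resize(t,(400,380),interpolation=2)]))
E
```

```text
top 40 [ 8  0  4  9 22] [174.95454545 192.90909091]Traceback (most recent call last):
  File "<stdin>", line 9, in <module>
ValueError: attempt to get argmax of an empty sequence
```

```bash
python3 - <<'E'
from h import *
import pickle
f0=pickle.load(open("f0.pkl","rb"));f1=pickle.load(open("f1.pkl","rb"))
fs=dict(top=f0[0],side=f0[1],wrist=f1["wrist"])
R={}
for n,(x0,x1,y0,y1) in dict(top=(172,186,194,207),side=(206,225,216,240),wrist=(240,275,165,212)).items():
    im=fs[n]["color"][y0:y1,x0:x1].max(2)
    print(n,im.min());m=(im<im.min()+28).astype(np.uint8);k,l,st,c=cv2.connectedComponentsWithStats(m)
    i=1+st[1:,4].argmax();c=c[i]+[x0,y0];print(n,st[i],c);R[n]=c
for a,b in(("top","side"),("wrist","side"),("top","wrist")):
    P=[fs[k]["K"]@np.c_[fs[k]["R"],fs[k]["t"]] for k in(a,b)]
    X=cv2.triangulatePoints(P[0],P[1],R[a],R[b]).ravel();print(a,b,X[:3]/X[3])
for n in R: print(n,ray(fs[n],R[n],131), ray(fs[n],R[n],140))
print("hub",ray(fs["wrist"],(311,170),118),ray(fs["wrist"],(311,170),112))
s=cv2.imread("pics/side0.png")[190:290,150:250]
t=cv2.imread("pics/top0.png")[168:216,145:205]
w=cv2.imread("pics/wrist1.png")[90:240,230:400]
cv2.imwrite("pics/c1.png",np.hstack([cv2.resize(i,(266,300),interpolation=2) for i in(s,t,w)]))
E
```

```text
top 0
top [7 6 3 4 7] [180.28571429 201.57142857]
side 56
side [  4   5   9  15 101] [214.22772277 228.07920792]
wrist 22
wrist [  9  13  17  25 354] [256.89830508 190.37853107]
top side [544.72866553 169.71483592 127.21926427]
wrist side [544.23903786 173.20597133 130.08203204]
top wrist [543.6895006  169.95574681 121.31650098]
top [543.05706551 168.22727645 131.        ] [542.57044512 166.61036382 140.        ]
side [543.66507547 174.41605498 131.        ] [536.92544248 184.25832953 140.        ]
wrist [543.97084043 173.21052319 131.        ] [544.03453497 176.2610634  140.        ]
hub [595.79904365 189.58433067 118.        ] [596.97374413 188.03778534 112.        ]
```

View pics/c1.png

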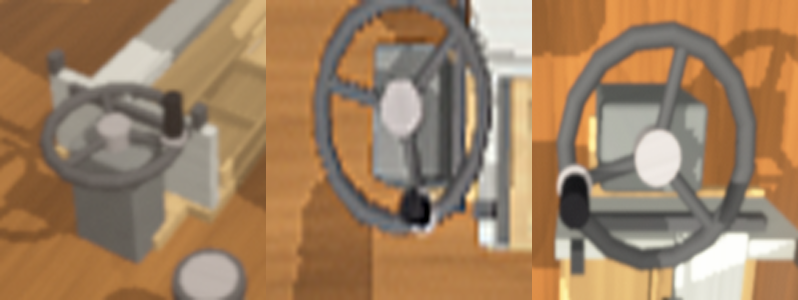

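Triangulated, the crank is at about (544,172) and the axis at about (597,188), a radius of about 55 against 54 expected. The keeper is about 38 mm from open, so the crank needs about 175° counter-clockwise.

servo_tool(
  rows="0 0 0 0.06 -0.2 2.8 6;0 0 0 0 0 2.8 6;0 0 0 0 0 2.8 5;0 0 0 0 0 2.7 4;0 0 0 0 0 0 3;0 0 0 0 0 0 1.4;0 0 0 0 0 0 1.4;0 0 0 0 0 0 1.4;0 0 0 0 0 0 1.4;0 0 0 0 0 0 1.4",
)

```text
time: 4.05
tool_pos: [544.0, 172.3, 129.2]
tool_rot: [0.707, 0.707, -0.0, -0.0]
ft_force: [-5.7, -2.4, 1.6]
finger_gap: 0.193
finger_force: 58.7
```

```bash
python3 - <<'E'
import numpy as np
def path(a0,a1,n,r=54):
    a=np.radians(np.linspace(a0,a1,n+1)); x=r*np.cos(a);y=r*np.sin(a)
    print(";".join(f"0 0 0 {dy/10:.2f} {dx/10:.2f} 0 1.4" for dx,dy in zip(np.diff(x),np.diff(y))))
path(-163,-83,10);path(-83,-3,10);path(-3,21,4)
E
```

```text
0 0 0 -0.70 0.27 0 1.4;0 0 0 -0.66 0.37 0 1.4;0 0 0 -0.60 0.45 0 1.4;0 0 0 -0.53 0.53 0 1.4;0 0 0 -0.45 0.60 0 1.4;0 0 0 -0.37 0.66 0 1.4;0 0 0 -0.27 0.70 0 1.4;0 0 0 -0.17 0.73 0 1.4;0 0 0 -0.07 0.75 0 1.4;0 0 0 0.04 0.75 0 1.4
0 0 0 0.14 0.74 0 1.4;0 0 0 0.25 0.71 0 1.4;0 0 0 0.34 0.67 0 1.4;0 0 0 0.43 0.62 0 1.4;0 0 0 0.51 0.55 0 1.4;0 0 0 0.59 0.47 0 1.4;0 0 0 0.65 0.39 0 1.4;0 0 0 0.69 0.29 0 1.4;0 0 0 0.73 0.19 0 1.4;0 0 0 0.75 0.09 0 1.4
0 0 0 0.57 0.00 0 1.4;0 0 0 0.56 -0.06 0 1.4;0 0 0 0.55 -0.12 0 1.4;0 0 0 0.54 -0.17 0 1.4
```

servo_tool(
  rows="0 0 0 -0.70 0.27 0 1.4;0 0 0 -0.66 0.37 0 1.4;0 0 0 -0.60 0.45 0 1.4;0 0 0 -0.53 0.53 0 1.4;0 0 0 -0.45 0.60 0 1.4;0 0 0 -0.37 0.66 0 1.4;0 0 0 -0.27 0.70 0 1.4;0 0 0 -0.17 0.73 0 1.4;0 0 0 -0.07 0.75 0 1.4;0 0 0 0.04 0.75 0 1.4",
)

```text
time: 5.3
tool_pos: [603.6, 133.1, 129.2]
tool_rot: [0.707, 0.707, -0.0, 0.002]
ft_force: [-1.5, -4.7, -1.2]
finger_gap: 0.188
finger_force: 58.8
```

servo_tool(
  rows="0 0 0 0.14 0.74 0 1.4;0 0 0 0.25 0.71 0 1.4;0 0 0 0.34 0.67 0 1.4;0 0 0 0.43 0.62 0 1.4;0 0 0 0.51 0.55 0 1.4;0 0 0 0.59 0.47 0 1.4;0 0 0 0.65 0.39 0 1.4;0 0 0 0.69 0.29 0 1.4;0 0 0 0.73 0.19 0 1.4;0 0 0 0.75 0.09 0 1.4;0 0 0 0 0 0 1.4",
)

```text
time: 6.68
tool_pos: [649.9, 186.3, 129.2]
tool_rot: [0.707, 0.707, 0.001, 0.0]
ft_force: [2.1, -0.9, 4.4]
finger_gap: 0.189
finger_force: 59.2
```

servo_tool(
  rows="0 0 0 0.57 0.00 0 1.4;0 0 0 0.56 -0.06 0 1.4;0 0 0 0 0 0 1.4",
)

```text
time: 7.05
tool_pos: [650.0, 187.2, 129.1]
tool_rot: [0.707, 0.707, -0.007, 0.006]
ft_force: [2.0, -31.9, 7.8]
finger_gap: 0.19
finger_force: 59.9
```

```bash
python3 - <<'E'
from h import *
f=cam("top"); save(f,"top2.png")
c=cv2.imread("pics/top2.png")[138:250,140:330]
cv2.imwrite("pics/top2c.png",cv2.resize(c,None,fx=4,fy=4,interpolation=2))
# keeper profile, several columns
for u in(225,250,275):
    col=f["color"][145:200,u].astype(int); b=(col[:,2]>140)&(abs(col[:,0]-col[:,2])<30); v=np.where(b)[0]+145
    print(u,v.min(),v.max(),ray(f,(u,v.min()-.5),97)[0]-578,ray(f,(u,v.max()+.5),97)[0]-578)
E
```

```text
225 153 167 124.19571066586832 75.96820882742543
250 154 168 121.41644234546561 73.17025516308365
275 154 168 121.86191926347738 73.57793798510772
```

servo_tool(
  rows="0 0 0 -1.0 0 0 1.4;0 0 0 0 0 0 4;0 0 0 0 0 0 4;0 0 0 0 0 0 4;0 0 0 0 0 -4 5;0 0 0 0 0 -6 6;0 0 0 1.9 -5 0 8.5;0 0 0 1.9 -5 0 8.5;0 0 0 1.9 -5 0 8.5;0 0 0 1.7 -4.2 0 8.5;0 0 0 0 0 0 8.5;0 0 0 0 0 0 8.5",
)

```text
time: 8.6
tool_pos: [457.3, 261.0, 228.5]
tool_rot: [0.707, 0.707, 0.0, 0.0]
ft_force: [-0.4, 0.7, 0.3]
finger_gap: 0.994
finger_force: 0.0
```

```bash
cat >> h.py <<'E'
def lid(f,guess,z=82):
    """lid centre from the pale disc nearest the guessed place"""
    hsv=cv2.cvtColor(f["color"],cv2.COLOR_RGB2HSV); m=((hsv[...,1]<45)&(hsv[...,2]>120)).astype(np.uint8)
    k,l,st,c=cv2.connectedComponentsWithStats(m); g=proj(f,[*guess,z])
    best=[(np.linalg.norm(c[i]-g),i) for i in range(1,k) if st[i,4]>40]
    d,i=min(best); cn=max(cv2.findContours((l==i).astype(np.uint8),0,1)[0],key=cv2.contourArea)
    e=cv2.minAreaRect(cn); (u,v),_=cv2.minEnclosingCircle(cn); p=ray(f,c[i],z)
    print("lid",p.round(1),"px",c[i].round(1),"size px",st[i,2:4],"mm",round(float(np.linalg.norm(ray(f,(c[i][0]+st[i,2]/2,c[i][1]),z)-ray(f,(c[i][0]-st[i,2]/2,c[i][1]),z))),1)); return p
E
python3 - <<'E'
from h import *
f=cam("wrist");t=cam("top");s=robot.sense();print(s["tool_pos"],s["ft_force"]);save(f,"w3.png");save(t,"t3.png")
lid(f,(458,262))
for g in((458,262),(452,-104),(436,-257)): lid(t,g)
for u in(225,250,275):
    col=t["color"][145:200,u].astype(int); b=(col[:,2]>140)&(abs(col[:,0]-col[:,2])<30); v=np.where(b)[0]+145
    print(u,ray(t,(u,v.max()+.5),97)[0]-578)
E
```

```text
[457.89602994 260.54523185 228.34849105] [-0.51553434  0.30258305 -0.71837308]
lid [456.4 262.1  82. ] px [258.  178.7] size px [48 46] mm 51.3
lid [457.9 261.7  82. ] px [153.  229.1] size px [15 16] mm 47.5
lid [ 450.7 -105.7   82. ] px [268.8 231.7] size px [15 16] mm 47.8
lid [ 435.  -258.5   82. ] px [316.7 236.9] size px [15 16] mm 47.9
225 72.76318782850205
250 73.17025516308365
275 73.57793798510772
```

View pics/w3.png

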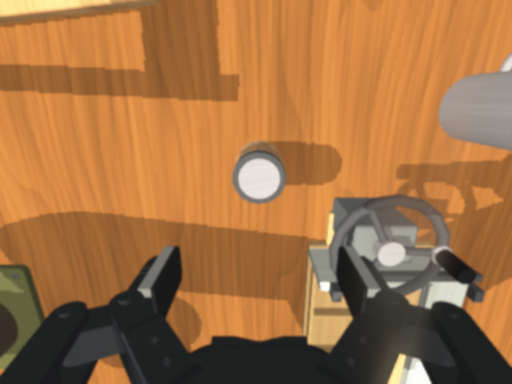

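Jar A's lid is at pixel (258,179), or (457,262), and it agrees in two views. The keeper stands at 73–75 mm, so it is open. Now I'll look at the pockets closely from the wrist camera.

servo_tool(
  rows="0 0 0 -5.6 1.4 0 8.5;0 0 0 -5.6 1.4 0 8.5;0 0 0 -5.6 1.4 0 8.5;0 0 0 -5.6 1.4 0 8.5;0 0 0 -5.6 1.4 0 8.5;0 0 0 -5.6 1.4 0 8.5;0 0 0 -5.6 1.4 0 8.5;0 0 0 0 0 0 8.5;0 0 0 0 0 0 8.5",
)

```text
time: 9.82
tool_pos: [555.2, -132.1, 227.8]
tool_rot: [0.708, 0.706, -0.0, -0.001]
ft_force: [0.4, 0.7, -0.2]
finger_gap: 0.995
finger_force: 0.0
```

```bash
python3 - <<'E'
from h import *
import pickle
f=cam("wrist");save(f,"w4.png");print(robot.sense()["tool_pos"]);pickle.dump(f,open("w4.pkl","wb"))
lid(f,(451,-105))
E
```

```text
[ 555.0995444  -131.2543569   227.90595675]
lid [ 450.4 -104.3   82. ] px [157.7 154.3] size px [44 44] mm 45.5
```

View pics/w4.png

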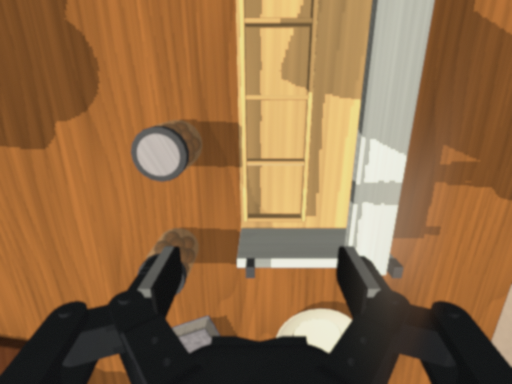

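The wrist view shows the front wall at u≈240–247, the rear wall at u≈305–312, and dividers at v≈23, 98, 160 and 216. Jar B's lid is at (158,154).

```bash
python3 - <<'E'
from h import *
c=cv2.imread("pics/w4.png")[0:230,225:330]; cv2.imwrite("pics/w4c.png",cv2.resize(c[85:],None,fx=4,fy=4,interpolation=2))
E
```

```text
(no output)
```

View pics/w4c.png

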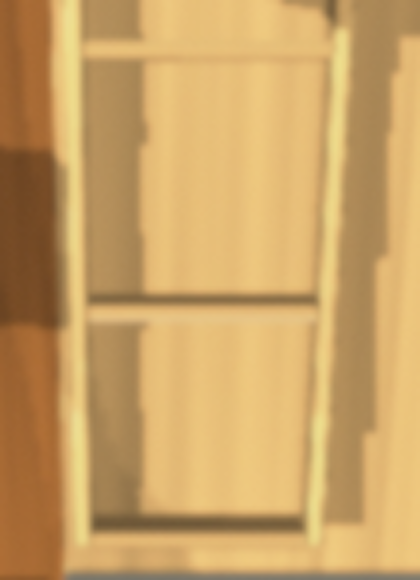

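The crop shows wall tops at x≈78 (front) and x≈325 (rear) at y=300, and dividers at y≈49, 314 and 540.

```bash
python3 - <<'E'
from h import *
import pickle
f=pickle.load(open("w4.pkl","rb")); px=lambda x,y:(225+(x+.5)/4-.5,85+(y+.5)/4-.5)
for n,a in dict(f300=(78,300),r300=(325,300),f540=(83,535),r540=(314,535),f40=(72,45),r40=(342,45),d0=(200,49),d77=(200,314),d154=(200,540)).items(): print(n,ray(f,px(*a),30).round(1))
E
```

```text
f300 [ 536.8 -121.2   30. ]
r300 [ 613.  -121.3   30. ]
f540 [ 537.1 -200.5   30. ]
r540 [ 613.7 -200.6   30. ]
f40 [536.5 -47.   30. ]
r40 [613.8 -47.1  30. ]
d0 [573.1 -48.1  30. ]
d77 [ 574.5 -125.7   30. ]
d154 [ 575.9 -202.3   30. ]
```

The walls and dividers fit the 77 mm spacing exactly, so the rack origin is about (575.5,-48.5). The pockets are at y = -164, -87, -10 and 67. I'll grasp jar B first.

servo_tool(
  rows="0 0 0 1.35 -5.23 0 8.5;0 0 0 1.3 -5.23 0 8.5;0 0 0 0 0 0 8.5;0 0 0 0 0 4 8.5;0 0 0 0 0 4 8.5;0 0 0 0 0 4 8.5;0 0 0 0 0 4 8.5;0 0 0 0 0 3.5 8.5;0 0 0 0 0 0 7;0 0 0 0 0 0 5.5;0 0 0 0 0 0 5.5;0 0 0 0 0 0 5.5",
)

```text
time: 11.38
tool_pos: [451.2, -105.0, 34.4]
tool_rot: [0.707, 0.707, 0.0, 0.001]
ft_force: [0.7, -0.7, 0.8]
finger_gap: 0.683
finger_force: 64.7
```

servo_tool(
  rows="0 0 0 0 0 -3 5.5;0 0 0 0 0 -4 5.5;0 0 0 0.6 4.2 0 5.5;0 0 0 0.6 4.2 0 5.5;0 0 0 0.55 4.05 0 5.5;0 0 0 0 0 0 5.5;0 0 0 0 0 0 5.5",
)

```text
time: 12.25
tool_pos: [574.3, -87.2, 103.0]
tool_rot: [0.707, 0.707, -0.0, -0.0]
ft_force: [-0.7, 0.1, -1.8]
finger_gap: 0.683
finger_force: 65.6
```

```bash
python3 - <<'E'
from h import *
f=cam("wrist");save(f,"w5.png");print(robot.sense()["tool_pos"]);lid(f,(575,-87),150)
E
```

```text
[573.94512821 -87.28416014 102.96420929]
lid [574.1 -83.1 150. ] px [258.7 307.6] size px [110  69] mm 43.8
```

View pics/w5.png

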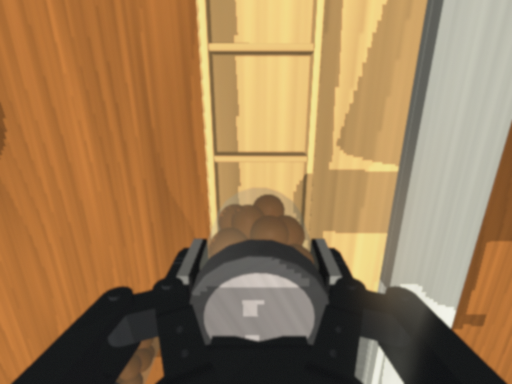

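The held jar sits between the walls, with its lid near (258,308). I'm shifting 1.3 mm in x and lowering.

servo_tool(
  rows="0 0 0 0 0.13 1.5 5.5;0 0 0 0 0 1.5 5.5;0 0 0 0 0 1.5 5.5;0 0 0 0 0 1.1 5.5;0 0 0 0 0 0 5.5",
)

```text
time: 12.92
tool_pos: [576.1, -87.3, 46.6]
tool_rot: [0.707, 0.707, -0.0, -0.0]
ft_force: [-0.4, -0.5, -2.7]
finger_gap: 0.686
finger_force: 66.7
```

servo_tool(
  rows="0 0 0 0 0 0 7;0 0 0 0 0 0 7.8;0 0 0 0 0 0 7.8;0 0 0 0 0 -4 7.8;0 0 0 0 0 -4 7;0 0 0 0 0 0 0;0 0 0 0 0 0 0;0 0 0 0 0 0 0;0 0 0 0 0 0 0;0 0 0 0 0 1.2 0;0 0 0 0 0 0.8 0;0 0 0 0 0 0 0",
)

```text
time: 14.42
tool_pos: [575.3, -87.0, 105.6]
tool_rot: [0.707, 0.707, -0.001, -0.001]
ft_force: [0.3, 0.3, -0.1]
finger_gap: -0.004
finger_force: 0.0
```

Fingertips should be near z≈98 now, so I'll push down slowly.

servo_tool(
  rows="0 0 0 0 0 0.3 0;0 0 0 0 0 0.2 0;0 0 0 0 0 0.2 0;0 0 0 0 0 0 0",
)

```text
time: 14.92
tool_pos: [576.6, -87.3, 101.1]
tool_rot: [0.707, 0.707, 0.0, 0.0]
ft_force: [-2.1, -0.2, 3.7]
finger_gap: -0.001
finger_force: 2.0
```

servo_tool(
  rows="0 0 0 0 0 0.2 0;0 0 0 0 0 0.2 0;0 0 0 0 0 0 0",
)

```text
time: 15.3
tool_pos: [576.6, -87.4, 97.1]
tool_rot: [0.707, 0.707, 0.0, 0.0]
ft_force: [-2.1, 1.4, 5.6]
finger_gap: 0.001
finger_force: 2.5
```

servo_tool(
  rows="0 0 0 0 0 0.2 0;0 0 0 0 0 0 0",
)

```text
time: 15.55
tool_pos: [576.8, -87.4, 96.0]
tool_rot: [0.707, 0.707, 0.0, 0.0]
ft_force: [-3.8, 1.3, 8.7]
finger_gap: 0.002
finger_force: 4.6
```

servo_tool(
  rows="0 0 0 0 0 0.2 0;0 0 0 0 0 0.1 0;0 0 0 0 0 0 0",
)

```text
time: 15.92
tool_pos: [577.9, -87.7, 96.2]
tool_rot: [0.707, 0.707, 0.001, 0.001]
ft_force: [-9.5, 1.8, 21.7]
finger_gap: -0.004
finger_force: 10.8
```

Lid B is home, with a hard stop at 22 N. Next is jar C.

servo_tool(
  rows="0 0 0 0 0 -3 0;0 0 0 0 0 -5 4;0 0 0 0 0 -4.5 8.5;0 0 0 -4.28 -3.5 0 8.5;0 0 0 -4.28 -3.5 0 8.5;0 0 0 -4.28 -3.5 0 8.5;0 0 0 -4.28 -3.5 0 8.5;0 0 0 0 0 0 8.5;0 0 0 0 0 0 8.5",
)

```text
time: 17.05
tool_pos: [436.4, -258.4, 216.1]
tool_rot: [0.707, 0.707, 0.0, -0.0]
ft_force: [0.2, 0.8, 0.1]
finger_gap: 0.993
finger_force: 0.0
```

```bash
python3 - <<'E'
from h import *
f=cam("wrist");save(f,"w6.png");t=cam("top");save(t,"t6.png");print(robot.sense()["tool_pos"]);lid(f,(435,-258));
for g in((458,262),(575,-87)): lid(t,g)
lid(f,(575,-87),88)
E
```

```text
[ 436.8855228  -257.72911769  216.11422524]
lid [ 435.2 -257.    82. ] px [257.8 181.9] size px [45 43] mm 46.1
lid [458.1 261.8  82. ] px [153. 229.] size px [15 17] mm 47.5
lid [576.7 -88.7  82. ] px [263.5 192.2] size px [14 15] mm 44.9
lid [ 576.8 -103.6   88. ] px [429.5   5.6] size px [45 15] mm 37.1
```

View pics/w6.png

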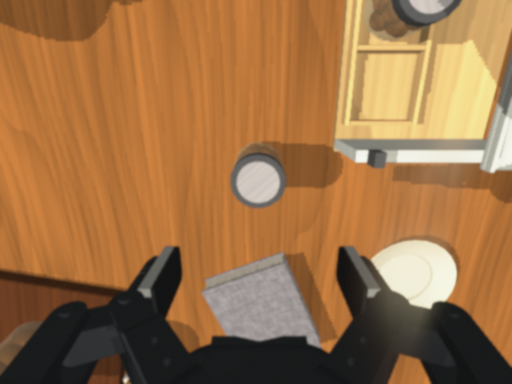

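Jar C's lid is at (258,182), or (435,-257).

servo_tool(
  rows="0 0 0 0.05 -0.1 4 8.5;0 0 0 0 0 4 8.5;0 0 0 0 0 4 8.5;0 0 0 0 0 3 8.5;0 0 0 0 0 3.2 8.5;0 0 0 0 0 0 7;0 0 0 0 0 0 5.5;0 0 0 0 0 0 5.5;0 0 0 0 0 0 5.5",
)

```text
time: 18.27
tool_pos: [435.7, -258.2, 35.1]
tool_rot: [0.707, 0.707, 0.0, 0.001]
ft_force: [0.4, -0.4, -2.4]
finger_gap: 0.685
finger_force: 64.5
```

servo_tool(
  rows="0 0 0 0 0 -3 5.5;0 0 0 0 0 -4 5.5;0 0 0 4.7 0 0 5.5;0 0 0 4.7 0 0 5.5;0 0 0 0 4.67 0 5.5;0 0 0 0 4.67 0 5.5;0 0 0 0 4.67 0 5.5;0 0 0 0 0 0 5.5;0 0 0 0 0 0 5.5",
)

```text
time: 19.4
tool_pos: [574.7, -163.9, 103.9]
tool_rot: [0.707, 0.707, -0.0, -0.001]
ft_force: [-0.5, 0.1, -3.1]
finger_gap: 0.684
finger_force: 65.8
```

servo_tool(
  rows="0 0 0 0 0.1 1.5 5.5;0 0 0 0 0 1.5 5.5;0 0 0 0 0 1.5 5.5;0 0 0 0 0 1.15 5.5;0 0 0 0 0 0 5.5",
)

```text
time: 20.02
tool_pos: [576.4, -164.1, 47.4]
tool_rot: [0.707, 0.707, -0.0, -0.0]
ft_force: [0.1, -0.4, -2.9]
finger_gap: 0.687
finger_force: 66.0
```

servo_tool(
  rows="0 0 0 0 0 0 7;0 0 0 0 0 0 7.8;0 0 0 0 0 0 7.8;0 0 0 0 0 -4 7.8;0 0 0 0 0 -4 7;0 0 0 0 0 0 0;0 0 0 0 0 0 0;0 0 0 0 0 0 0;0 0 0 0 0 0 0;0 0 0 0 0 1.2 0;0 0 0 0 0 0.8 0;0 0 0 0 0 0.3 0;0 0 0 0 0 0.2 0;0 0 0 0 0 0.2 0;0 0 0 0 0 0 0",
)

```text
time: 21.9
tool_pos: [576.6, -164.1, 101.6]
tool_rot: [0.707, 0.707, 0.0, 0.0]
ft_force: [-2.4, 0.8, 3.8]
finger_gap: 0.004
finger_force: 1.9
```

servo_tool(
  rows="0 0 0 0 0 0.2 0;0 0 0 0 0 0.2 0;0 0 0 0 0 0.2 0;0 0 0 0 0 0 0",
)

```text
time: 22.4
tool_pos: [576.7, -164.1, 96.0]
tool_rot: [0.707, 0.707, 0.0, 0.0]
ft_force: [-2.9, 0.4, 6.5]
finger_gap: -0.002
finger_force: 3.0
```

servo_tool(
  rows="0 0 0 0 0 0.2 0;0 0 0 0 0 0.1 0;0 0 0 0 0 0 0",
)

```text
time: 22.78
tool_pos: [577.8, -164.5, 96.3]
tool_rot: [0.707, 0.707, 0.001, 0.001]
ft_force: [-7.2, 3.1, 17.7]
finger_gap: 0.005
finger_force: 9.1
```

Lid C is home. Next is jar A.

servo_tool(
  rows="0 0 0 0 0 -3 0;0 0 0 0 0 -5 4;0 0 0 0 0 -4.5 8.5;0 0 0 5.32 -1.48 0 8.5;0 0 0 5.32 -1.48 0 8.5;0 0 0 5.32 -1.48 0 8.5;0 0 0 5.32 -1.48 0 8.5;0 0 0 5.32 -1.48 0 8.5;0 0 0 5.32 -1.48 0 8.5;0 0 0 5.32 -1.48 0 8.5;0 0 0 5.32 -1.48 0 8.5;0 0 0 0 0 0 8.5;0 0 0 0 0 0 8.5",
)

```text
time: 24.4
tool_pos: [458.0, 261.5, 216.7]
tool_rot: [0.707, 0.707, -0.0, 0.0]
ft_force: [-0.3, 0.2, 0.3]
finger_gap: 0.996
finger_force: 0.0
```

```bash
python3 - <<'E'
from h import *
f=cam("wrist");save(f,"w7.png");t=cam("top");save(t,"t7.png");print(robot.sense()["tool_pos"]);lid(f,(457,262));
for g in((458,262),(575,-87),(575,-164)): lid(t,g)
E
```

```text
[458.38138593 260.63078447 216.71243458]
lid [456.5 262.   82. ] px [257.4 182.4] size px [50 47] mm 51.4
lid [458.  262.1  82. ] px [152.9 229.1] size px [16 17] mm 50.6
lid [577.7 -88.6  82. ] px [263.4 192. ] size px [14 16] mm 44.9
lid [ 577.1 -165.6   82. ] px [287.4 192.3] size px [16 16] mm 51.4
```

View pics/t7.png

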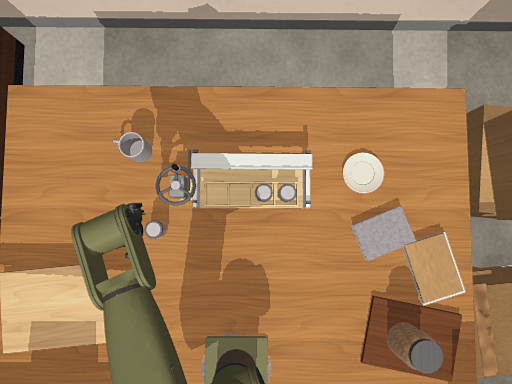

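Jars B and C stand in the two right pockets at (263,192) and (287,192), the keeper is at the rear, and jar A waits at (153,229). The big cylinder at lower right, about 32 px across, is too large to be a jar.

servo_tool(
  rows="0 0 0 0.1 -0.1 4 8.5;0 0 0 0 0 4 8.5;0 0 0 0 0 4 8.5;0 0 0 0 0 3 8.5;0 0 0 0 0 3.25 8.5;0 0 0 0 0 0 7;0 0 0 0 0 0 5.5;0 0 0 0 0 0 5.5;0 0 0 0 0 0 5.5",
)

```text
time: 25.62
tool_pos: [457.5, 262.8, 35.3]
tool_rot: [0.707, 0.707, 0.001, 0.0]
ft_force: [-0.1, 0.8, -2.5]
finger_gap: 0.682
finger_force: 63.5
```

servo_tool(
  rows="0 0 0 0 0 -3 5.5;0 0 0 0 0 -4 5.5;0 0 0 -4.9 0 0 5.5;0 0 0 -4.9 0 0 5.5;0 0 0 -4.9 0 0 5.5;0 0 0 -4.85 0 0 5.5;0 0 0 0 4 0 5.5;0 0 0 0 4 0 5.5;0 0 0 0 3.8 0 5.5;0 0 0 0 0 0 5.5;0 0 0 0 0 0 5.5",
)

```text
time: 27.0
tool_pos: [574.2, 67.2, 104.0]
tool_rot: [0.707, 0.707, -0.0, -0.0]
ft_force: [-0.4, 0.6, -2.5]
finger_gap: 0.683
finger_force: 64.4
```

servo_tool(
  rows="0 0 0 0 0.13 1.5 5.5;0 0 0 0 0 1.5 5.5;0 0 0 0 0 1.5 5.5;0 0 0 0 0 1.15 5.5;0 0 0 0 0 0 5.5",
)

```text
time: 27.62
tool_pos: [576.1, 67.1, 47.2]
tool_rot: [0.707, 0.707, -0.0, -0.0]
ft_force: [1.0, -0.6, -3.1]
finger_gap: 0.688
finger_force: 65.2
```

servo_tool(
  rows="0 0 0 0 0 0 7;0 0 0 0 0 0 7.8;0 0 0 0 0 0 7.8;0 0 0 0 0 -4 7.8;0 0 0 0 0 -4 7;0 0 0 0 0 0 0;0 0 0 0 0 0 0;0 0 0 0 0 0 0;0 0 0 0 0 0 0;0 0 0 0 0 1.2 0;0 0 0 0 0 0.8 0;0 0 0 0 0 0.3 0;0 0 0 0 0 0.2 0;0 0 0 0 0 0.2 0;0 0 0 0 0 0 0",
)

```text
time: 29.5
tool_pos: [576.6, 67.1, 101.9]
tool_rot: [0.707, 0.707, 0.0, 0.0]
ft_force: [-2.6, 0.0, 4.2]
finger_gap: 0.003
finger_force: 2.2
```

servo_tool(
  rows="0 0 0 0 0 0.2 0;0 0 0 0 0 0.2 0;0 0 0 0 0 0.2 0;0 0 0 0 0 0 0",
)

```text
time: 30.0
tool_pos: [576.7, 67.1, 96.2]
tool_rot: [0.707, 0.707, 0.0, 0.0]
ft_force: [-3.7, -0.9, 6.4]
finger_gap: 0.001
finger_force: 3.1
```

servo_tool(
  rows="0 0 0 0 0 0.2 0;0 0 0 0 0 0.1 0;0 0 0 0 0 0.1 0;0 0 0 0 0 0 0",
)

```text
time: 30.5
tool_pos: [578.3, 67.1, 96.5]
tool_rot: [0.707, 0.707, 0.001, 0.001]
ft_force: [-9.5, 0.4, 22.5]
finger_gap: -0.001
finger_force: 11.4
```

Lid A is home. Now to the crank, checking the carrier on the way.

servo_tool(
  rows="0 0 0 0 0 -3 0;0 0 0 0 0 -5 2;0 0 0 0 0 -5.5 6;0 0 0 4.1 2.4 0 6;0 0 0 4.0 2.4 0 6;0 0 0 4.0 2.4 0 6;0 0 0 0 0 0 6;0 0 0 0 0 0 6",
)

```text
time: 31.5
tool_pos: [648.0, 187.9, 225.4]
tool_rot: [0.707, 0.707, -0.0, -0.0]
ft_force: [-0.3, -0.4, 0.3]
finger_gap: 0.707
finger_force: 0.0
```

```bash
python3 - <<'E'
from h import *
f=cam("wrist");save(f,"w8.png");t=cam("top");save(t,"t8.png");print(robot.sense()["tool_pos"])
for g in((575,67),(575,-87),(575,-164)): lid(t,g,88)
c=cv2.imread("pics/t8.png")[138:250,140:330]
w=cv2.imread("pics/w8.png")
cv2.imwrite("pics/m8.png",np.vstack([cv2.resize(c,(512,302),interpolation=2),w[0:290]]))
im=f["color"][100:260,180:340].max(2);m=(im<im.min()+28).astype(np.uint8);k,l,st,cc=cv2.connectedComponentsWithStats(m)
for i in range(1,k):
    if st[i,4]>60: p=cc[i]+[180,100];print(st[i],p,ray(f,p,131))
E
```

```text
[647.94249374 187.22230014 225.77844234]
lid [579.5  61.   88. ] px [216.6 191. ] size px [15 16] mm 47.8
lid [577.1 -87.9  88. ] px [263.3 192. ] size px [15 15] mm 47.9
lid [ 576.6 -165.    88. ] px [287.4 192.3] size px [16 16] mm 51.2
[ 73  85  17  28 405] [260.73580247 198.31851852] [649.57768235 185.95859698 131.        ]
[ 14 140  13  20 143] [201.05594406 251.81118881] [592.65356534 131.30591173 131.        ]
[133 140  11  20 144] [316.54861111 251.47916667] [703.1534849  131.79018265 131.        ]
```

View pics/m8.png

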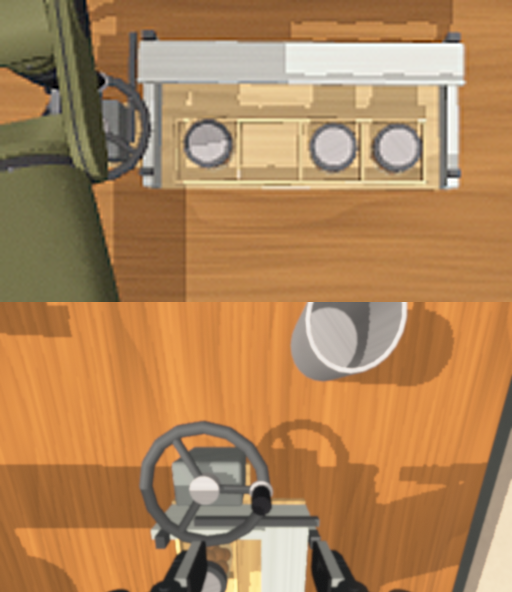

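All three jars stand in pockets, and the crank is at (261,198), or (650,186). I'm pinching it and winding clockwise.

servo_tool(
  rows="0 0 0 -0.05 0.17 2.8 6;0 0 0 0 0 2.8 6;0 0 0 0 0 2.6 5;0 0 0 0 0 1.5 4;0 0 0 0 0 0 3;0 0 0 0 0 0 1.4;0 0 0 0 0 0 1.4;0 0 0 0 0 0 1.4;0 0 0 0 0 0 1.4;0 0 0 0 0 0 1.4",
)

```text
time: 32.85
tool_pos: [650.1, 187.8, 130.1]
tool_rot: [0.707, 0.707, 0.0, 0.0]
ft_force: [-5.5, 0.3, 5.5]
finger_gap: 0.188
finger_force: 59.0
```

```bash
python3 - <<'E'
import numpy as np
a=np.radians(np.arange(0,-361,-9)); x=54*np.cos(a);y=54*np.sin(a)
r=[f"0 0 0 {dy/10:.2f} {dx/10:.2f} 0 1.4" for dx,dy in zip(np.diff(x),np.diff(y))]
print(";".join(r[:20]));print(";".join(r[20:]))
E
```

```text
0 0 0 -0.84 -0.07 0 1.4;0 0 0 -0.82 -0.20 0 1.4;0 0 0 -0.78 -0.32 0 1.4;0 0 0 -0.72 -0.44 0 1.4;0 0 0 -0.64 -0.55 0 1.4;0 0 0 -0.55 -0.64 0 1.4;0 0 0 -0.44 -0.72 0 1.4;0 0 0 -0.32 -0.78 0 1.4;0 0 0 -0.20 -0.82 0 1.4;0 0 0 -0.07 -0.84 0 1.4;0 0 0 0.07 -0.84 0 1.4;0 0 0 0.20 -0.82 0 1.4;0 0 0 0.32 -0.78 0 1.4;0 0 0 0.44 -0.72 0 1.4;0 0 0 0.55 -0.64 0 1.4;0 0 0 0.64 -0.55 0 1.4;0 0 0 0.72 -0.44 0 1.4;0 0 0 0.78 -0.32 0 1.4;0 0 0 0.82 -0.20 0 1.4;0 0 0 0.84 -0.07 0 1.4
0 0 0 0.84 0.07 0 1.4;0 0 0 0.82 0.20 0 1.4;0 0 0 0.78 0.32 0 1.4;0 0 0 0.72 0.44 0 1.4;0 0 0 0.64 0.55 0 1.4;0 0 0 0.55 0.64 0 1.4;0 0 0 0.44 0.72 0 1.4;0 0 0 0.32 0.78 0 1.4;0 0 0 0.20 0.82 0 1.4;0 0 0 0.07 0.84 0 1.4;0 0 0 -0.07 0.84 0 1.4;0 0 0 -0.20 0.82 0 1.4;0 0 0 -0.32 0.78 0 1.4;0 0 0 -0.44 0.72 0 1.4;0 0 0 -0.55 0.64 0 1.4;0 0 0 -0.64 0.55 0 1.4;0 0 0 -0.72 0.44 0 1.4;0 0 0 -0.78 0.32 0 1.4;0 0 0 -0.82 0.20 0 1.4;0 0 0 -0.84 0.07 0 1.4
```

servo_tool(
  rows="0 0 0 -0.84 -0.07 0 1.4;0 0 0 -0.82 -0.20 0 1.4;0 0 0 -0.78 -0.32 0 1.4;0 0 0 -0.72 -0.44 0 1.4;0 0 0 -0.64 -0.55 0 1.4;0 0 0 -0.55 -0.64 0 1.4;0 0 0 -0.44 -0.72 0 1.4;0 0 0 -0.32 -0.78 0 1.4;0 0 0 -0.20 -0.82 0 1.4;0 0 0 -0.07 -0.84 0 1.4",
)

```text
time: 34.1
tool_pos: [597.5, 135.3, 130.1]
tool_rot: [0.707, 0.707, 0.003, 0.0]
ft_force: [1.2, 6.0, 2.3]
finger_gap: 0.193
finger_force: 58.8
```

servo_tool(
  rows="0 0 0 0.07 -0.84 0 1.4;0 0 0 0.20 -0.82 0 1.4;0 0 0 0.32 -0.78 0 1.4;0 0 0 0.44 -0.72 0 1.4;0 0 0 0.55 -0.64 0 1.4;0 0 0 0.64 -0.55 0 1.4;0 0 0 0.72 -0.44 0 1.4;0 0 0 0.78 -0.32 0 1.4;0 0 0 0.82 -0.20 0 1.4;0 0 0 0.84 -0.07 0 1.4;0 0 0 0 0 0 1.4",
)

```text
time: 35.48
tool_pos: [542.1, 187.7, 130.0]
tool_rot: [0.707, 0.707, -0.001, 0.0]
ft_force: [-1.7, 0.6, 8.7]
finger_gap: 0.188
finger_force: 59.7
```

servo_tool(
  rows="0 0 0 0.84 0.07 0 1.4;0 0 0 0.82 0.20 0 1.4;0 0 0 0.78 0.32 0 1.4;0 0 0 0.72 0.44 0 1.4;0 0 0 0.64 0.55 0 1.4;0 0 0 0.55 0.64 0 1.4;0 0 0 0.44 0.72 0 1.4;0 0 0 0.32 0.78 0 1.4;0 0 0 0.20 0.82 0 1.4;0 0 0 0.07 0.84 0 1.4;0 0 0 0 0 0 1.4",
)

```text
time: 36.85
tool_pos: [596.7, 243.2, 130.0]
tool_rot: [0.707, 0.707, 0.002, -0.001]
ft_force: [0.7, 7.2, 6.6]
finger_gap: 0.19
finger_force: 59.3
```

servo_tool(
  rows="0 0 0 -0.07 0.84 0 1.4;0 0 0 -0.20 0.82 0 1.4;0 0 0 -0.32 0.78 0 1.4;0 0 0 -0.44 0.72 0 1.4;0 0 0 -0.55 0.64 0 1.4;0 0 0 -0.64 0.55 0 1.4;0 0 0 -0.72 0.44 0 1.4;0 0 0 -0.78 0.32 0 1.4;0 0 0 -0.82 0.20 0 1.4;0 0 0 -0.84 0.07 0 1.4;0 0 0 0 0 0 1.4",
)

```text
time: 38.22
tool_pos: [649.9, 186.5, 130.0]
tool_rot: [0.707, 0.707, -0.001, 0.001]
ft_force: [0.2, -0.9, 7.6]
finger_gap: 0.192
finger_force: 59.5
```

servo_tool(
  rows="0 0 0 -0.84 -0.07 0 1.4;0 0 0 -0.82 -0.20 0 1.4;0 0 0 -0.78 -0.32 0 1.4;0 0 0 -0.72 -0.44 0 1.4;0 0 0 -0.64 -0.55 0 1.4;0 0 0 -0.55 -0.64 0 1.4;0 0 0 -0.44 -0.72 0 1.4;0 0 0 -0.32 -0.78 0 1.4;0 0 0 -0.20 -0.82 0 1.4;0 0 0 -0.05 -0.50 0 1.4;0 0 0 0 0 0 1.4",
)

```text
time: 39.6
tool_pos: [599.0, 135.3, 130.0]
tool_rot: [0.707, 0.707, 0.001, -0.001]
ft_force: [-0.8, 6.4, 7.9]
finger_gap: 0.189
finger_force: 59.5
```

servo_tool(
  rows="0 0 0 0 -0.4 0 1.4;0 0 0 0 -0.3 0 1.4;0 0 0 0 0 0 1.4",
)

```text
time: 39.98
tool_pos: [595.8, 135.3, 130.1]
tool_rot: [0.707, 0.707, 0.004, 0.003]
ft_force: [13.5, 5.6, -1.3]
finger_gap: 0.194
finger_force: 59.0
```

The front stop is reached, at 13 N. I'm relaxing, releasing and lifting away.

servo_tool(
  rows="0 0 0 0 0.3 0 1.4;0 0 0 0 0 0 4;0 0 0 0 0 0 4;0 0 0 0 0 0 4;0 0 0 0 0 -4 4;0 0 0 0 0 -5 5;0 0 0 0 -5 -2 5;0 0 0 0 -5 0 5;0 0 0 0 -5 0 5;0 0 0 4 -2 0 5;0 0 0 4 0 0 5;0 0 0 0 0 0 5;0 0 0 0 0 0 5",
)

```text
time: 41.6
tool_pos: [425.3, 213.6, 238.4]
tool_rot: [0.707, 0.707, -0.001, 0.0]
ft_force: [-0.7, 0.5, 0.6]
finger_gap: 0.585
finger_force: 0.0
```

```bash
python3 - <<'E'
from h import *
t=cam("top");save(t,"t9.png");s=robot.sense();print(s["tool_pos"],s["ft_force"])
for u in(212,240,263,287):
    col=t["color"][145:215,u].astype(int); b=(col[:,2]>140)&(abs(col[:,0]-col[:,2])<30); v=np.where(b)[0]+145
    print(u,v.min(),v.max(),ray(t,(u,v.min()-.5),97)[0]-575.5,ray(t,(u,v.max()+.5),97)[0]-575.5)
c=cv2.imread("pics/t9.png")[138:250,140:330];cv2.imwrite("pics/t9c.png",cv2.resize(c,None,fx=4,fy=4,interpolation=2))
E
```

```text
[425.49776856 213.31304042 238.43660254] [-0.35463141  0.30202052 -0.08847048]
212 184 199 27.147071834518556 -23.64086287715793
240 185 199 24.374557677832854 -23.271003243777272
263 185 200 24.712757033255002 -26.13537756519588
287 185 200 25.066160885501972 -25.819769061795228
```

View pics/t9c.png

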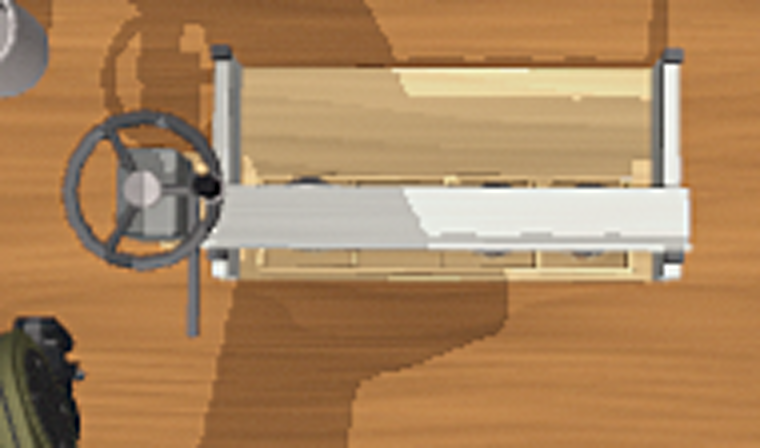

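The keeper (v≈185–248) lies over the three lids against the front stops, at -25 to 25 mm as it should be, and the arm is clear. Handing in.

```bash
python3 -c "
from rig import robot
print(robot.close_job())"
```

```text
the job is handed in; nothing more can be done
None
```

I handed the job in at about 42 s: the three jars present stand in their own pockets with lids home, the keeper is closed on the front stops, the bystanders were not touched, and the judge gave no verdict.

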